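# Prop and hold the carving easel

## Task

A carved panel has just been loaded in the small bench easel, which is lying back on its rest. Close the clamp by pushing its bar, with the round hand rail, fully down onto the top edge of the panel; then flip the steel prop leg on the front of the frame out and down, past its centre, until it snaps to its stop. Then take the hand rail and draw the frame forward until it stands upright with the leg's foot bar pressing on the metal strip of the base board, and finish there, still holding the rail, because the frame is back-heavy and tips back if let go; do not tip it onto its face and leave the things lying round it alone.

Things in the scene. Friction and masses are not known exactly. Their poses are not given: they have to be found in the camera images.
- easel: The bench easel: a plywood base board 250 x 200 x 18 mm fixed to the table, with a panel frame hinged on it. Origin on the table under the frame's hinge line; its x axis points to the easel's back, so its front (prop leg side) faces along -x, roughly to the robot; y runs along the hinge line; z up. The board reaches from x = -105 to +145 mm. A rest bar (top at z = 102 mm, x = 90 mm) carries the frame when it leans back.
- frame (a joint): Angle of the frame about its hinge line (along the easel's y): 0 upright, positive leans to the easel's back, 0.60 lying on the rest (its start), negative tips forward (to -0.45). It moves freely, weighs about 1 kg and, upright, falls back unless held (about 1 N at the rail). With the leg down, the foot bar meets the strip at 0 against its ridge; pulling on gives only a few hundredths.
- frame_hinge (a point): Middle of the frame's hinge line, 34 mm above the table. Its axes turn with the frame (z up along the frame, x to the back). In these axes the panel, 24 mm thick and 116 mm wide, lies at x = 8 to 32 mm, z = 18 to 149 mm.
- clamp (a joint): How far the clamp bar stands above the panel's top edge, in m: 0 is closed hard on the panel, 0.030 fully up; starts open by 15 to 30 mm. It slides along the frame's own z axis on two steel rods with about 6 N of friction and stays where it is left.
- rail_mid (a point): Middle of the round wooden hand rail (18 mm thick, 100 mm long along the easel's y, 76 mm clear between its posts) carried 22 mm above the clamp bar (centre to bar top). In the frame's axes it is at x = 20 mm, z = 187 mm plus the clamp's opening. It may be pinched from above across its thickness; as the frame tilts it turns in the fingers.
- grip_rail: The hand rail itself; origin at its middle, like rail_mid.
- leg (a joint): Angle of the prop leg about its pivot: 0 folded up in front of the panel (where it starts), 1.89 fully down at its stop. A spring carries it over centre at 0.9: below that it returns to 0, above it snaps on to 1.89 by itself (0.2 Nm at either end, about 2 N at the foot bar).
- leg_hinge (a point): Middle of the leg's pivot line (along the easel's y); in the frame's axes at x = -15 mm, z = 61 mm. Its axes turn with the leg.
- foot_mid (a point): Middle of the leg's foot bar, a steel bar 14 mm thick and 76 mm long along the easel's y that joins the two arms of the U-shaped leg (62 mm clear between them). 90 mm from the leg's pivot. Folded, it is in the frame's axes at x = -58 mm, z = 140 mm, with about 35 mm free behind it at that place and open above; it swings forward (away from the panel) and down. It may be pinched from above across its thickness.
- foot_bar: The foot bar itself; origin at its middle, like foot_mid.
- strip: Metal strip on the front of the base board on which the foot bar lands, 34 x 110 mm, top 22 mm above the table, with a ridge 8 mm high along its front edge; its origin is that of the easel, the strip's middle is 74 mm in front of it.
- tape_measure: Bystander: yellow tape measure, 81 x 86 x 35 mm, beside the easel.
- offcut_3: Bystander: wood offcut, 34 x 70 x 18 mm, beside the easel.
- try_square: Bystander: try square, 105 x 167 x 20 mm, right of the easel.
- masking_tape: Bystander: roll of masking tape, 93 x 93 x 19 mm, right of the easel.

How it is judged:
By the outcome, as a careful person would: the job done as asked, in the order asked, and still so for the second after the job is handed in, while the arm keeps its last pose, push and grip.
It also fails if it takes over 61 s, if anything falls off the work surface, if the arm or the gripper's body presses on something with over 40 N, if the wrist force passes 120 N, or if a joint passes its speed limit or range.

## Robot

A 6-joint arm with a two-finger parallel gripper is mounted at the origin on a cart in front of the work surface, level with it; the furniture and walls round the work are solid. World frame = base frame: x ahead of the robot, y to its left, z up, the work surface at z = 0. Lengths are in m, angles in rad, forces in N, time in s.
With the tool pointing down it reaches from about 0.275 to 0.85 m from the base axis. Payload 19 kg.
Tool frame: the origin (TCP) lies on the centre line of the jaws, within the pads' length; the fingertips stand 19 mm ahead of it and the grasp point (between the pads) is the TCP; z points along the fingers, y is the line along which they close (so a half turn about z gives the same grasp; the last joint's range is limited). The gripper opens to 85 mm and grips with 20 to 120 N. Pads are 22 mm wide; open, the fingers measure 114 mm over their backs; the gripper's body (76 mm by 85 mm) begins 54 mm behind the grasp point. The pads swing forward as they close: fully open they stand 13 mm farther back than shut.
Start: joints at [1.108, 0.15, 1.437, -0, 1.554, -0.134], TCP at [0.186, 0.544, 0.25] pointing down, gripper open.
Joint ranges: [-2.8, 2.8], [-0.68, 2.1], [0.12, 2.68], [-1.39, 4.53], [0.16, 2.79], [-2.81, 2.81]. Speed limits (rad/s): [1.89, 1.89, 2.22, 3.01, 3.01, 3.01].

## Interface

Orientations are given as a rotation vector (axis times angle).
In Python, from bench import ctrl, grab_frame, camera_params gives the robot as it stands. The module is installed in compiled form; this text tells all that it offers.
- The arm moves only by the tool send_rows, never from a script. Its argument "targets" is a list of rows, each a list of 6 numbers: the shift along the world's x, y, z as a fraction of full scale, then the turn, a rotation vector about the world's x, y, z as a fraction of full scale. In form: [[dx, dy, dz, wx, wy, wz], ...]. A call has 1 to 5 rows; each row is the pose to reach, as a shift and turn from the pose commanded when the call began; what a row does not reach only later rows make up. Full scale, the value 1, is 0.5 m for a shift and 45 degrees for a turn. A row lasts 1/10 s, in which the tool goes at most 50 mm and 8.59 degrees, less where a joint would pass 70% of its speed; a pose out of reach is approached as far as the arm can. A call with a number of a shift or a turn outside -1 to 1 is refused whole. A call with a gripper value outside its range is refused whole. "gripper" is the finger opening in mm, from 0 to 85.4, set as the call begins (left out, the last holds). The fingers move at their own pace and stop on an object; "squeeze" is the grip in N (left out, the last holds). Time passes only in rows, so rows that repeat a pose let the fingers close. It gives the time, the measured TCP pose, the force, the opening and the grip force at its end, in the units of the state.
- ctrl.sense(): the state, without advancing time (a new reading comes with each control period).
- grab_frame(name): name is "scene" or "top" or "wrist"; returns the picture (420x560x3 uint8, blue, green, red); there is no depth.
- camera_params(name): a dict with "mtx" (3x3 intrinsics, pixels), "k1" (the pictures are not rectified: a ray, as slopes to the right and down, at radius r is drawn at 1 + k1 r^2 times it, then the intrinsics apply), "T" (4x4, takes a point from camera to world coordinates). Camera axes: x right, y up, looking along -z (the intrinsics and any distortion apply to the point x, -y, -z); pixel columns grow to the right and rows downward; lengths in m; the calibration is good to about 2 mm. A picture is of the moment at which its call begins: read the wrist's pose just before it. camera_params takes no time and is no camera call; for the wrist camera it gives the pose at the moment of the call.
- ctrl.hand_in(): hands the job in; it is judged then, once.
The state is a dict: "t": time; "joint_positions": joint angles; "dq": joint speeds; "joint_torque": joint torques, N m; "ee_pos": TCP position; "eef_rot": TCP orientation; "force": force on the tool from outside, world axes, zero at the start; "torque": the same for the moment, N m; "width": finger opening in m; "gripper_force": force on a finger pad.
Only numpy, scipy, OpenCV 4.12 (cv2) and the standard library are available. Lean on these libraries where they do the work, as an engineer would, in place of code of your own. Each camera call takes 0.05 s, during which the arm holds its last target. There are 200 camera calls.

## Working session

There is one attempt and no reset: what is moved stays moved. The work goes in short steps, Python scripts to look and compute and a tool call to move; the robot and the scene stay as the last step left them, time stands still between calls to the robot, and variables do not carry over. Pictures are saved under pics/ and viewed, at most 10 in all, crops included, and the job is handed in when it is done.

Besides the shell and the picture viewer there is one more tool, called after "Request:" as name(argument=value, ...), one argument or row to a line, values as JSON. send_rows: Moves the arm, as the interface text tells. Its arguments: {"type":"object","properties":{"targets":{"type":"array"},"gripper":{"type":"number"},"squeeze":{"type":"number"}},"required":["targets"]}

```bash
mkdir -p pics
python3 - <<'E'
from bench import ctrl, grab_frame, camera_params
import cv2,numpy as np
for n in("scene","top"):
    cv2.imwrite(f"pics/{n}0.png",cv2.resize(grab_frame(n),(800,600)))
    p=camera_params(n);print(n,p["mtx"].round(1).tolist(),p["k1"],np.round(p["T"],3).tolist())
s=ctrl.sense();print(s)
E
```

```text
scene [[491.5, 0.0, 282.2], [0.0, 491.5, 212.1], [0.0, 0.0, 1.0]] 0.022695774489348754 [[0.66, 0.378, -0.649, -0.32], [-0.751, 0.342, -0.565, -0.759], [0.009, 0.86, 0.509, 0.819], [0.0, 0.0, 0.0, 1.0]]
top [[533.3, 0.0, 274.5], [0.0, 533.3, 209.2], [0.0, 0.0, 1.0]] -0.20418803213098854 [[-0.007, 0.996, -0.09, 0.387], [-1.0, -0.007, -0.005, 0.002], [-0.005, 0.089, 0.996, 1.902], [0.0, 0.0, 0.0, 1.0]]
{'t': 0.1, 'joint_positions': array([ 1.10799066e+00,  1.50955283e-01,  1.43794422e+00,  1.95907053e-05,
        1.55381099e+00, -1.34025144e-01]), 'dq': array([ 2.29372812e-03,  7.34431147e-05,  9.34959170e-04, -4.48953377e-04,
        6.33230857e-04,  9.55407508e-04]), 'joint_torque': array([ 4.58733310e-03, -7.14374900e+01, -5.71787524e+01, -1.45500958e-04,
        7.25324455e-03, -4.39891528e-05]), 'ee_pos': array([0.18559916, 0.54401401, 0.24973616]), 'eef_rot': array([-5.14067901e-01, -3.09889550e+00,  1.66906672e-03]), 'force': array([-0.45012614, -0.35686177,  0.11094085]), 'torque': array([0.00687496, 0.02212926, 0.05055811]), 'gripper_force': 0.0, 'width': 0.08547486573661922}
```

View pics/scene0.png

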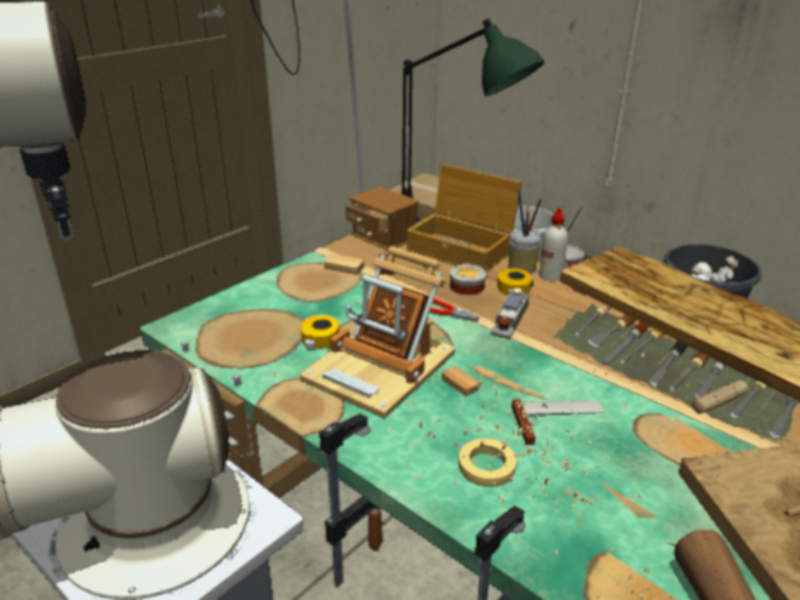

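View pics/top0.png

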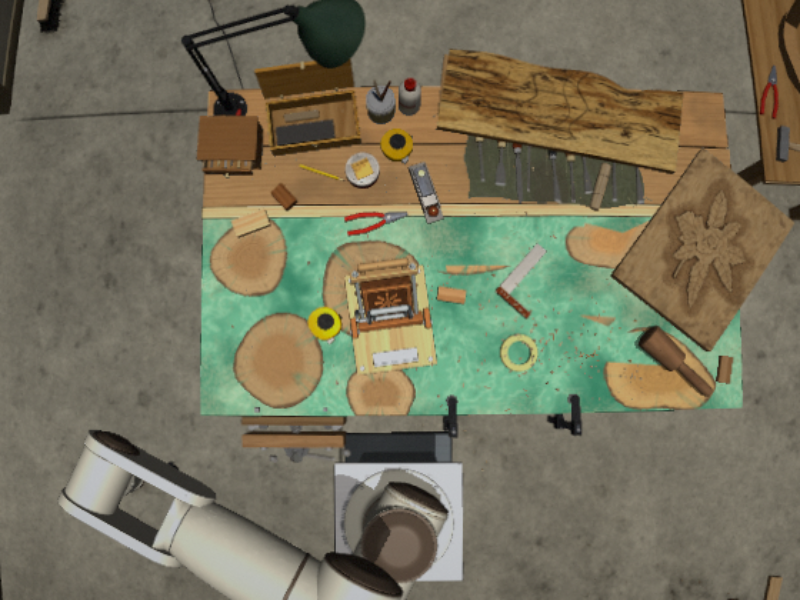

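Run:
```python
from bench import grab_frame
import cv2
a=grab_frame("scene")[180:295,205:325];b=grab_frame("top")[175:265,235:310]
cv2.imwrite("pics/sc.png",cv2.resize(a,None,fx=5,fy=5,interpolation=2));cv2.imwrite("pics/tc.png",cv2.resize(b,None,fx=6,fy=6,interpolation=2))
```

```text
(no output)
```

View pics/sc.png

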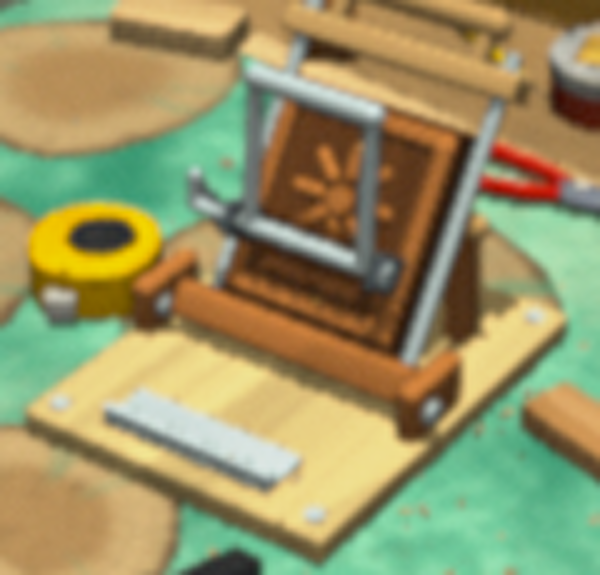

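View pics/tc.png

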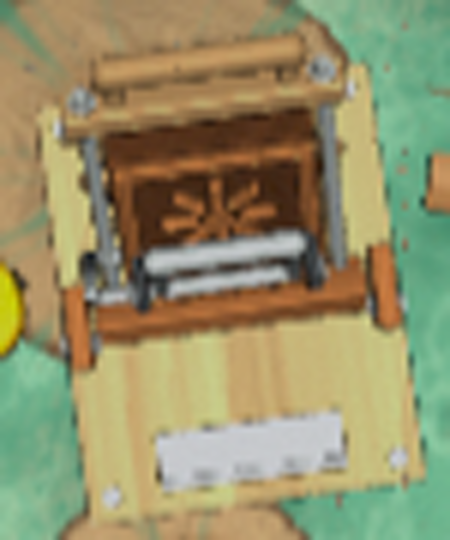

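```bash
cat > h.py <<'E'
import numpy as np
from bench import camera_params
from scipy.optimize import least_squares
P={n:camera_params(n) for n in("scene","top")}
def proj(p,X):
    T=p["T"];c=(np.asarray(X)-T[:3,3])@T[:3,:3]
    s=np.array([c[0],-c[1]])/-c[2];s=s*(1+p["k1"]*(s@s))
    return p["mtx"][:2,:2]@s+p["mtx"][:2,2]
def W(q,L):
    c,s=np.cos(q[2]),np.sin(q[2]);return np.array([q[0]+c*L[0]-s*L[1],q[1]+s*L[0]+c*L[1],L[2]])
def F(x,z,th,y=0): # frame axes -> easel
    return np.array([x*np.cos(th)+z*np.sin(th),y,.034-x*np.sin(th)+z*np.cos(th)])
def un(cam,u,v):
    s,o=(5,(205,180)) if cam=="scene" else (6,(235,175))
    return np.array([(u+.5)/s-.5+o[0],(v+.5)/s-.5+o[1]])
E
cat > fit.py <<'E'
from h import *
B=.018
obs=[("scene",30,411,lambda q:(-.105,.1,B)),("scene",318,545,lambda q:(-.105,-.1,B)),("scene",565,320,lambda q:(.145,-.1,B)),
("top",90,517,lambda q:(-.105,.1,B)),("top",424,475,lambda q:(-.105,-.1,B)),("top",362,66,lambda q:(.145,-.1,B)),("top",42,110,lambda q:(.145,.1,B)),
("top",200,60,lambda q:F(.02,.187+q[3],.6)),("top",226,251,lambda q:F(-.058,.14,.6)),("scene",315,93,lambda q:F(-.058,.14,.6))]
f=lambda q:np.concatenate([proj(P[c],W(q,L(q)))-un(c,u,v) for c,u,v,L in obs])
r=least_squares(f,[.55,0,0,.02]);q=r.x
print(q.round(4));print(r.fun.reshape(-1,2).round(1).tolist())
for n,L in dict(rail=F(.02,.187+q[3],.6),railclosed=F(.02,.187,.6),railup=F(.02,.187,0),foot=F(-.058,.14,.6),leghinge=F(-.015,.061,.6),hinge=(0,0,.034)).items():print(n,W(q,L).round(4))
E
python3 fit.py
```

```text
[0.4858 0.0157 0.1225 0.0229]
[[-1.2, -0.5], [0.8, -0.3], [1.7, -0.8], [-0.5, 1.4], [0.1, 1.0], [1.1, -0.5], [-1.3, -0.7], [-0.3, 0.0], [-0.5, 0.4], [0.4, 0.9]]
rail [0.6199 0.0322 0.196 ]
railclosed [0.607  0.0306 0.177 ]
railup [0.5057 0.0181 0.221 ]
foot [0.5168 0.0195 0.1823]
leghinge [0.5077 0.0184 0.0928]
hinge [0.4858 0.0157 0.034 ]
```

```bash
cat >> h.py <<'E'
from scipy.spatial.transform import Rotation as R
from bench import ctrl
def delta(pos,yaw,tilt):
    """closing axis at yaw (world), tool z tilted by tilt about easel y"""
    s=ctrl.sense();c=R.from_rotvec(s["eef_rot"])
    y=np.array([np.cos(yaw),np.sin(yaw),0]);z=np.array([0,0,-1.])
    ey=np.array([-np.sin(.1225),np.cos(.1225),0])
    best=None
    for sg in(1,-1):
        D=R.from_matrix(np.column_stack([np.cross(sg*y,z),sg*y,z]))
        D=R.from_rotvec(tilt*ey)*D
        w=(D*c.inv()).as_rotvec()
        if best is None or np.linalg.norm(w)<np.linalg.norm(best):best=w
    print("t",round(s["t"],2),"q",s["joint_positions"].round(2),"rows",((np.array(pos)-s["ee_pos"])/.5).round(4),(best/np.radians(45)).round(3),"F",s["force"].round(1),"w",round(s["width"],4))
E
python3 -c "
from h import *
delta((.64,.033,.30),.1225,.5)"
```

```text
t 0.2 q [ 1.11  0.15  1.44  0.    1.55 -0.13] rows [ 0.9087 -1.0222  0.1001] [-0.422  0.52  -1.394] F [ 0.  -0.  -0.9] w 0.0856
```

Request:
send_rows(
  targets=[
    [0.4,-0.4,0.2,0,0,-0.7],
    [0.4,-0.5,0.2,0,0,-0.7],
    [0.5,-0.6,0.2,0,0,-0.9],
    [0.6,-0.7,0.2,0,0,-0.95],
    [0.7,-0.8,0.2,0,0,-0.95],
  ],
)

```text
t: 0.7
ee_pos: [0.3446, 0.3592, 0.3095]
eef_rot: [1.616, 2.694, 0.001]
force: [0.9, -0.1, 0.1]
width: 0.0857
gripper_force: 0.0
```

```bash
python3 -c "
from h import *
delta((.64,.033,.30),.1225,.5)"
```

```text
t 0.7 q [ 0.65 -0.03  1.51  0.    1.66  0.16] rows [ 0.5908 -0.6524 -0.019 ] [-0.193  0.611 -0.458] F [ 0.9 -0.1  0.1] w 0.0857
```

Request:
send_rows(
  targets=[
    [0.59,-0.65,0,-0.19,0.61,-0.46],
    [0.59,-0.65,0,-0.19,0.61,-0.46],
    [0.59,-0.65,0,-0.19,0.61,-0.46],
    [0.59,-0.65,0,-0.19,0.61,-0.46],
    [0.59,-0.65,0,-0.19,0.61,-0.46],
  ],
  gripper=45,
)

```text
t: 1.2
ee_pos: [0.5137, 0.1734, 0.3066]
eef_rot: [-1.825, -2.062, 0.531]
force: [0.1, 0.4, -0.2]
width: 0.0448
gripper_force: 0.0
```

```bash
python3 -c "
from h import *
delta((.64,.033,.30),.1225,.5)"
```

```text
t 1.2 q [0.17 0.38 1.11 0.03 2.16 0.06] rows [ 0.2526 -0.2808 -0.0132] [-0.004 -0.01   0.002] F [ 0.1  0.4 -0.2] w 0.0448
```

Request:
send_rows(
  targets=[
    [0.25,-0.28,0,0,0,0],
    [0.25,-0.28,0,0,0,0],
    [0.25,-0.28,0,0,0,0],
    [0.25,-0.28,0,0,0,0],
    [0.25,-0.28,0,0,0,0],
  ],
)

```text
t: 1.7
ee_pos: [0.639, 0.0318, 0.3065]
eef_rot: [-1.828, -2.066, 0.525]
force: [-0.6, 0.9, -1.1]
width: 0.045
gripper_force: 0.0
```

```bash
python3 -c "
from h import *
delta((.6235,.0325,.201),.1225,.5)
import cv2
from bench import grab_frame
p=camera_params('wrist');im=grab_frame('wrist')
q=[.4858,.0157,.1225,.0229]
for n,L in dict(rail=F(.02,.2099,.6),rl=F(.02,.2099,.6,.05),rr=F(.02,.2099,.6,-.05),foot=F(-.058,.14,.6)).items():print(n,proj(p,W(q,L)).round(0)*800/560)
cv2.imwrite('pics/w1.png',cv2.resize(im,(800,600)))"
```

```text
t 1.7 q [-0.04  0.62  0.76 -0.09  2.25 -0.2 ] rows [-0.031   0.0014 -0.2111] [-0.005 -0.002  0.001] F [-0.6  0.9 -1.1] w 0.045
rail [465.71428571 308.57142857]
rl [470.         211.42857143]
rr [462.85714286 394.28571429]
foot [324.28571429 281.42857143]
```

View pics/w1.png

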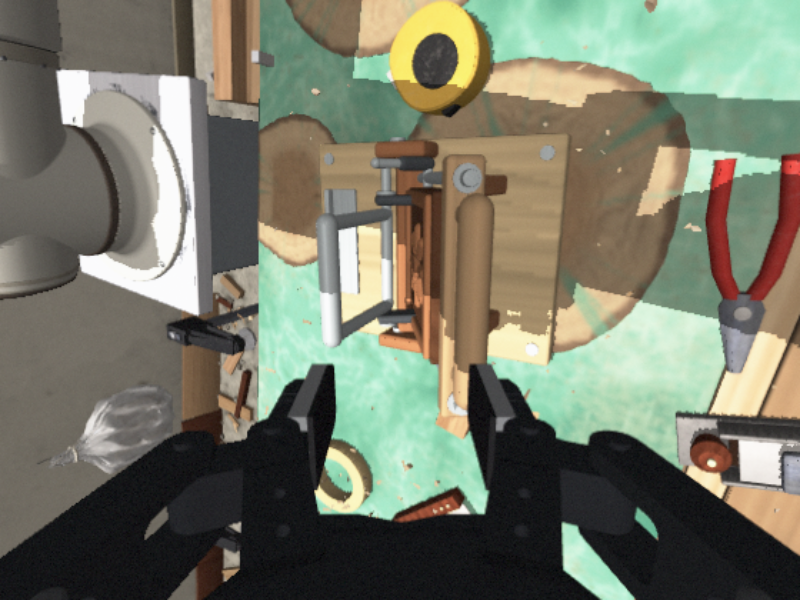

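Request:
send_rows(
  targets=[
    [0.017,0.014,-0.1,0,0,0],
    [0.017,0.014,-0.137,0,0,0],
    [-0.005,0.011,-0.178,0,0,0],
    [-0.027,0.008,-0.218,0,0,0],
    [-0.027,0.008,-0.218,0,0,0],
  ],
)

```text
t: 2.25
ee_pos: [0.6215, 0.0407, 0.1981]
eef_rot: [-1.821, -2.071, 0.527]
force: [0.2, -0.1, -0.2]
width: 0.0449
gripper_force: 0.0
```

Request:
send_rows(
  targets=[
    [0,0,0,0,0,0],
    [0,0,0,0,0,0],
    [0,0,0,0,0,0],
    [0,0,0,0,0,0],
    [0,0,0,0,0,0],
  ],
  gripper=10,
  squeeze=40,
)

```text
t: 2.75
ee_pos: [0.6233, 0.0401, 0.2018]
eef_rot: [-1.825, -2.072, 0.523]
force: [-7.8, 0.9, 9.4]
width: 0.0167
gripper_force: 39.8
```

Request:
send_rows(
  targets=[
    [-0.008,-0.001,-0.008,0,0,0],
    [-0.011,-0.001,-0.016,0,0,0],
    [-0.017,-0.002,-0.025,0,0,0],
    [-0.017,-0.002,-0.025,0,0,0],
  ],
)

```text
t: 3.15
ee_pos: [0.6144, 0.0389, 0.1886]
eef_rot: [-1.824, -2.071, 0.525]
force: [-12.4, 0.0, 2.2]
width: 0.0166
gripper_force: 39.4
```

```bash
python3 -c "
from h import *
import cv2
from bench import grab_frame
im=grab_frame('wrist');s=grab_frame('scene')[170:285,215:325]
cv2.imwrite('pics/w2.png',cv2.hconcat([cv2.resize(im[100:400,150:450],(400,400)),cv2.resize(s,(383,400))]))"
```

```text
(no output)
```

View pics/w2.png

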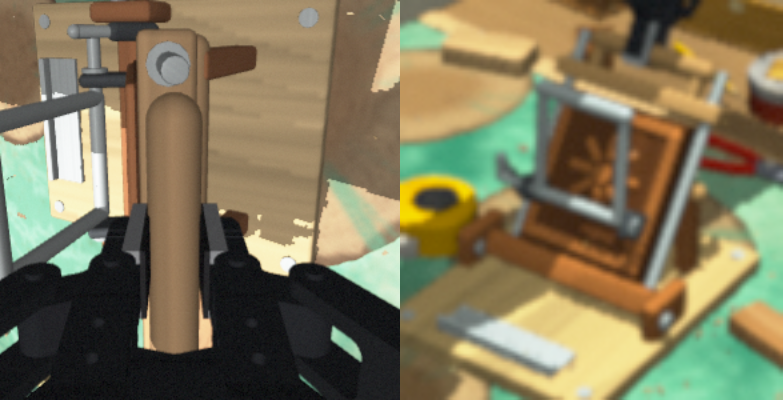

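Request:
send_rows(
  targets=[
    [-0.01,-0.001,-0.005,0,0,0],
    [-0.013,-0.001,-0.01,0,0,0],
    [-0.017,-0.001,-0.015,0,0,0],
    [-0.017,-0.001,-0.015,0,0,0],
  ],
)

```text
t: 3.65
ee_pos: [0.6093, 0.0384, 0.1834]
eef_rot: [-1.832, -2.08, 0.514]
force: [28.8, 3.5, 28.5]
width: 0.0163
gripper_force: 44.5
```

Request:
send_rows(
  targets=[
    [0,0,0,0,0,0],
    [0,0,0,0,0,0],
    [0,0,0.005,0,0,0],
  ],
  gripper=45,
)

```text
t: 3.95
ee_pos: [0.6062, 0.0383, 0.182]
eef_rot: [-1.824, -2.072, 0.525]
force: [-1.0, -0.1, -0.1]
width: 0.045
gripper_force: 0.0
```

Request:
send_rows(
  targets=[
    [0.03,0.004,0.055,0,0,0],
    [0.08,0.01,0.146,0,0,0],
    [0.08,0.01,0.2,0,0,0],
    [0.08,0.01,0.2,0,0,0],
  ],
)

```text
t: 4.35
ee_pos: [0.6473, 0.0433, 0.2863]
eef_rot: [-1.828, -2.076, 0.52]
force: [-1.0, -0.8, 0.2]
width: 0.0454
gripper_force: 0.0
```

```bash
python3 -c "
from h import *
import cv2
from bench import grab_frame
delta((.541,.023,.27),.1225+np.pi/2,0)
p=camera_params('wrist');im=grab_frame('wrist')
q=[.4858,.0157,.1225,.0]
for n,L in dict(rail=F(.02,.187,.6),foot=F(-.058,.14,.6)).items():print(n,proj(p,W(q,L)).round(0)*800/560)
cv2.imwrite('pics/w3.png',cv2.resize(im,(800,600)))"
```

```text
t 4.35 q [-0.02  0.64  0.78 -0.08  2.22 -0.18] rows [-0.2125 -0.0405 -0.0325] [ 0.547 -0.432  1.95 ] F [-1.  -0.8  0.2] w 0.0454
rail [424.28571429 320.        ]
foot [291.42857143 301.42857143]
```

View pics/w3.png

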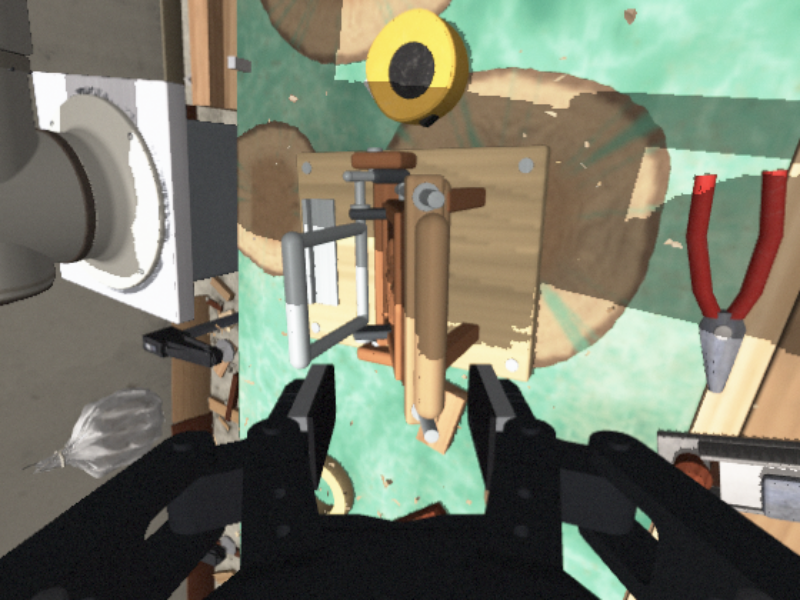

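Request:
send_rows(
  targets=[
    [-0.1,-0.02,0,0.27,-0.22,0.97],
    [-0.2,-0.04,0,0.27,-0.22,0.97],
    [-0.2,-0.04,0,0.27,-0.22,0.97],
    [-0.2,-0.04,0,0.27,-0.22,0.97],
    [-0.2,-0.04,0,0.27,-0.22,0.97],
  ],
  gripper=0,
)

```text
t: 4.9
ee_pos: [0.5453, 0.0233, 0.2818]
eef_rot: [-1.097, -2.704, 0.341]
force: [0.3, 1.1, -0.3]
width: 0.0002
gripper_force: 0.0
```

```bash
python3 -c "
from h import *
delta((.544,.022,.27),.1225+np.pi/2,0)"
```

```text
t 4.9 q [-0.02  0.26  1.27 -0.15  1.88 -0.85] rows [-0.0025 -0.0025 -0.0235] [ 0.321 -0.25   1.128] F [ 0.3  1.1 -0.3] w 0.0002
```

Request:
send_rows(
  targets=[
    [0,0,0,0.28,-0.22,0.99],
    [0,0,0,0.28,-0.22,0.99],
    [0,0,0,0.28,-0.22,0.99],
    [0,0,0,0.28,-0.22,0.99],
    [0,0,0,0.28,-0.22,0.99],
  ],
)

```text
t: 5.4
ee_pos: [0.5458, 0.0234, 0.2813]
eef_rot: [-0.089, -3.097, 0.076]
force: [0.1, -0.6, 0.7]
width: -0.0003
gripper_force: 0.0
```

```bash
python3 -c "
from h import *
delta((.545,.022,.186),.1225+np.pi/2,0)"
```

```text
t 5.4 q [-0.07  0.11  1.42 -0.05  1.65 -1.59] rows [-0.0015 -0.0029 -0.1906] [ 0.066 -0.051  0.229] F [ 0.1 -0.6  0.7] w -0.0003
```

Request:
send_rows(
  targets=[
    [0,0,0,0.07,-0.05,0.23],
    [0,0,-0.04,0.07,-0.05,0.23],
    [0,0,-0.1,0.07,-0.05,0.23],
    [0,0,-0.15,0.07,-0.05,0.23],
    [0,0,-0.19,0.07,-0.05,0.23],
  ],
)

```text
t: 5.9
ee_pos: [0.5452, 0.0233, 0.1847]
eef_rot: [0.183, -3.133, -0.004]
force: [0.5, -0.3, 0.4]
width: -0.0001
gripper_force: 0.0
```

```bash
python3 -c "
from h import *
delta((.545,.022,.186),.1225+np.pi/2,0)
import cv2
from bench import grab_frame
s=grab_frame('scene')[150:290,195:335]
cv2.imwrite('pics/s4.png',cv2.resize(s,(560,560)))"
```

```text
t 5.9 q [-0.1   0.12  1.6   0.    1.42 -1.79] rows [-0.0003 -0.0025  0.0026] [-0.003 -0.005  0.007] F [ 0.5 -0.3  0.4] w -0.0001
```

View pics/s4.png

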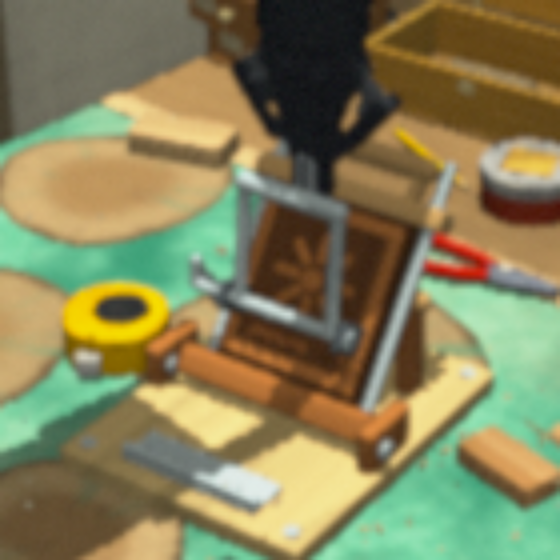

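Request:
send_rows(
  targets=[
    [-0.034,-0.004,0.003,0,0,0],
    [-0.068,-0.008,0.006,0,0,0],
    [-0.093,-0.011,-0.003,0,0,0],
    [-0.118,-0.0145,-0.012,0,0,0],
    [-0.14,-0.017,-0.028,0,0,0],
  ],
)

```text
t: 6.45
ee_pos: [0.4756, 0.0147, 0.1734]
eef_rot: [0.184, -3.136, -0.004]
force: [0.9, -0.7, 0.9]
width: 0.0
gripper_force: 0.3
```

Request:
send_rows(
  targets=[
    [-0.022,-0.003,-0.016,0,0,0],
    [-0.044,-0.005,-0.044,0,0,0],
    [-0.056,-0.007,-0.068,0,0,0],
    [-0.056,-0.007,-0.068,0,0,0],
  ],
)

```text
t: 6.85
ee_pos: [0.4471, 0.0113, 0.1379]
eef_rot: [0.183, -3.133, -0.004]
force: [0.3, -0.8, 0.3]
width: -0.0002
gripper_force: 0.0
```

```bash
python3 -c "
from h import *
import cv2
from bench import grab_frame
s=grab_frame('scene')[150:290,195:335]
cv2.imwrite('pics/s5.png',cv2.resize(s,(560,560)))"
```

```text
(no output)
```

View pics/s5.png

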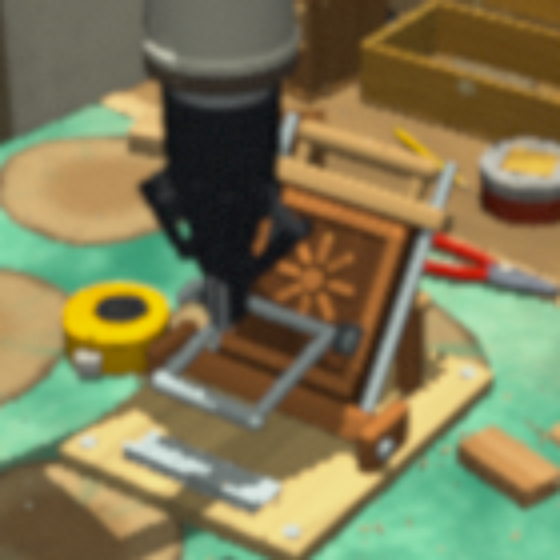

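Request:
send_rows(
  targets=[
    [0,0,0.1,0,0,0],
    [0,0,0.2,0,0,0],
    [0.1,0.01,0.3,0,0,0],
    [0.2,0.03,0.34,0,0,0],
    [0.25,0.04,0.34,0,0,0],
  ],
  gripper=45,
)

```text
t: 7.4
ee_pos: [0.5755, 0.0315, 0.3131]
eef_rot: [-0.183, 3.132, 0.003]
force: [-0.0, -0.3, 1.2]
width: 0.0452
gripper_force: 0.0
```

```bash
python3 -c "
from h import *
delta((.6342,.0400,.230),.1225,.5)"
```

```text
t 7.4 q [-0.08  0.14  1.33  0.    1.67 -1.77] rows [ 0.1174  0.017  -0.1662] [-0.553  0.442 -1.948] F [-0.  -0.3  1.2] w 0.0452
```

Request:
send_rows(
  targets=[
    [0.03,0,0,-0.28,0.22,-0.98],
    [0.06,0.01,0,-0.28,0.22,-0.98],
    [0.12,0.017,0,-0.28,0.22,-0.98],
    [0.12,0.017,0,-0.28,0.22,-0.98],
    [0.12,0.017,0,-0.28,0.22,-0.98],
  ],
)

```text
t: 7.9
ee_pos: [0.6344, 0.0402, 0.309]
eef_rot: [-0.871, -2.83, 0.279]
force: [-0.0, 0.0, 0.2]
width: 0.0451
gripper_force: 0.0
```

```bash
python3 -c "
from h import *
delta((.6342,.0400,.260),.1225,.5)"
```

```text
t 7.9 q [ 0.    0.42  1.   -0.14  1.94 -1.01] rows [-0.0003 -0.0005 -0.098 ] [-0.299  0.234 -1.043] F [-0.   0.   0.2] w 0.0451
```

Request:
send_rows(
  targets=[
    [0,0,0,-0.29,0.23,-1.0],
    [0,0,0,-0.29,0.23,-1.0],
    [0,0,0,-0.29,0.23,-1.0],
    [0,0,0,-0.29,0.23,-1.0],
    [0,0,0,-0.29,0.23,-1.0],
  ],
)

```text
t: 8.4
ee_pos: [0.6339, 0.0401, 0.3095]
eef_rot: [-1.714, -2.195, 0.503]
force: [0.3, -0.3, -0.1]
width: 0.0451
gripper_force: 0.0
```

```bash
python3 -c "
from h import *
delta((.6342,.038,.235),.1225,.5);delta((.607,.035,.183),.1225,.5)"
```

```text
t 8.4 q [-0.01  0.59  0.8  -0.11  2.22 -0.31] rows [ 0.0007 -0.0042 -0.1489] [-0.041  0.028 -0.147] F [ 0.3 -0.3 -0.1] w 0.0451
t 8.4 q [-0.01  0.59  0.8  -0.11  2.22 -0.31] rows [-0.0537 -0.0102 -0.2529] [-0.041  0.028 -0.147] F [ 0.3 -0.3 -0.1] w 0.0451
```

Request:
send_rows(
  targets=[
    [0,-0.004,-0.08,-0.04,0.028,-0.147],
    [0,-0.004,-0.149,-0.04,0.028,-0.147],
    [-0.027,-0.008,-0.2,-0.04,0.028,-0.147],
    [-0.053,-0.01,-0.253,-0.04,0.028,-0.147],
    [-0.053,-0.01,-0.253,-0.04,0.028,-0.147],
  ],
)

```text
t: 8.9
ee_pos: [0.6055, 0.0348, 0.1802]
eef_rot: [-1.821, -2.071, 0.529]
force: [-0.3, -0.6, -1.1]
width: 0.0447
gripper_force: 0.0
```

Request:
send_rows(
  targets=[
    [0,0,0,0,0,0],
    [0,0,0,0,0,0],
    [0,0,0,0,0,0],
    [0,0,0,0,0,0],
    [0,0,0,0,0,0],
  ],
  gripper=10,
  squeeze=40,
)

```text
t: 9.4
ee_pos: [0.6084, 0.0348, 0.1847]
eef_rot: [-1.827, -2.078, 0.522]
force: [6.6, 1.7, 3.9]
width: 0.0162
gripper_force: 39.1
```

Run:
```python
from h import *
s=ctrl.sense();p=s["ee_pos"];T=R.from_rotvec(s["eef_rot"]).as_matrix();print(T[:,2])
# rail guess: radius about hinge fixed -> path of TCP if tool rotates with frame
yaw=.1225;ex=np.array([np.cos(yaw),np.sin(yaw)])
h=np.array([.4885,.0165])  # hinge, corrected
d=np.array([(p[:2]-h)@ex,p[2]-.034]);print("rel",d,np.hypot(*d),"expected rail",np.array(F(.02,.187,.6))-[0,0,.034])
for a in np.arange(.1,.61,.1):
    v=np.array([d[0]*np.cos(a)-d[1]*np.sin(a),d[0]*np.sin(a)+d[1]*np.cos(a)])-d
    print(a.round(2),(np.array([v[0]*ex[0],v[0]*ex[1],v[1]])/.5).round(4),(a*np.array([np.sin(yaw),-np.cos(yaw),0])/np.radians(45)).round(3))
```

```text
[-0.4708307  -0.0585962  -0.88027549]
rel [0.12120931 0.15066029] 0.19336550768194916 expected rail [0.12209485 0.         0.14304491]
0.1 [-0.0311 -0.0038  0.0227] [ 0.016 -0.126  0.   ]
0.2 [-0.0642 -0.0079  0.0422] [ 0.031 -0.253  0.   ]
0.3 [-0.0991 -0.0122  0.0582] [ 0.047 -0.379  0.   ]
0.4 [-0.1355 -0.0167  0.0706] [ 0.062 -0.505  0.   ]
0.5 [-0.1728 -0.0213  0.0793] [ 0.078 -0.632  0.   ]
0.6 [-0.2109 -0.026   0.0842] [ 0.093 -0.758  0.   ]
```

Request:
send_rows(
  targets=[
    [-0.015,-0.002,0.011,0.008,-0.063,0],
    [-0.031,-0.004,0.022,0.016,-0.126,0],
    [-0.047,-0.006,0.032,0.023,-0.19,0],
    [-0.064,-0.008,0.042,0.031,-0.253,0],
    [-0.064,-0.008,0.042,0.031,-0.253,0],
  ],
)

```text
t: 9.9
ee_pos: [0.5751, 0.0305, 0.2067]
eef_rot: [-1.936, -2.2, 0.324]
force: [4.7, -0.2, 3.0]
width: 0.0165
gripper_force: 40.7
```

Request:
send_rows(
  targets=[
    [-0.018,-0.002,0.007,0.008,-0.063,0],
    [-0.035,-0.004,0.014,0.016,-0.126,0],
    [-0.053,-0.006,0.02,0.023,-0.19,0],
    [-0.071,-0.009,0.026,0.031,-0.253,0],
    [-0.071,-0.009,0.026,0.031,-0.253,0],
  ],
)

```text
t: 10.4
ee_pos: [0.5401, 0.026, 0.2198]
eef_rot: [-2.034, -2.312, 0.108]
force: [5.4, -0.2, 11.9]
width: 0.0164
gripper_force: 41.7
```

Request:
send_rows(
  targets=[
    [-0.014,-0.002,0.005,0.006,-0.048,0],
    [-0.028,-0.003,0.009,0.012,-0.095,0],
    [-0.042,-0.005,0.012,0.018,-0.143,0],
    [-0.056,-0.007,0.014,0.023,-0.19,0],
    [-0.056,-0.007,0.014,0.023,-0.19,0],
  ],
)

```text
t: 10.9
ee_pos: [0.512, 0.0223, 0.2259]
eef_rot: [2.049, 2.33, 0.062]
force: [3.5, -2.7, 7.8]
width: 0.016
gripper_force: 41.2
```

Request:
send_rows(
  targets=[
    [-0.006,-0.001,0,0.002,-0.02,0],
    [-0.012,-0.002,0,0.004,-0.03,0],
    [-0.018,-0.002,0.001,0.006,-0.05,0],
    [-0.018,-0.002,0.001,0.006,-0.05,0],
  ],
)

```text
t: 11.3
ee_pos: [0.5042, 0.0214, 0.2267]
eef_rot: [2.03, 2.309, 0.108]
force: [5.9, -2.4, 11.5]
width: 0.0164
gripper_force: 41.6
```

Request:
send_rows(
  targets=[
    [-0.004,0,0,0,0,0],
    [-0.008,-0.001,0,0,0,0],
    [-0.008,-0.001,0,0,0,0],
  ],
)

```text
t: 11.6
ee_pos: [0.5013, 0.021, 0.227]
eef_rot: [2.03, 2.308, 0.11]
force: [13.6, -1.0, 10.8]
width: 0.0164
gripper_force: 41.7
```

```bash
python3 -c "
from h import *
import cv2
from bench import grab_frame
delta((.5,.02,.2267),.1225,-.1)
s=grab_frame('scene')[160:290,205:325];t=grab_frame('wrist')
cv2.imwrite('pics/s6.png',cv2.hconcat([cv2.resize(s,(369,400)),cv2.resize(t[0:300,0:320],(426,400))]))"
```

```text
t 11.6 q [-0.13 -0.06  1.7   0.02  1.4  -0.26] rows [-0.0025 -0.0019 -0.0006] [ 0.004 -0.003 -0.007] F [13.6 -1.  10.8] w 0.0164
```

View pics/s6.png

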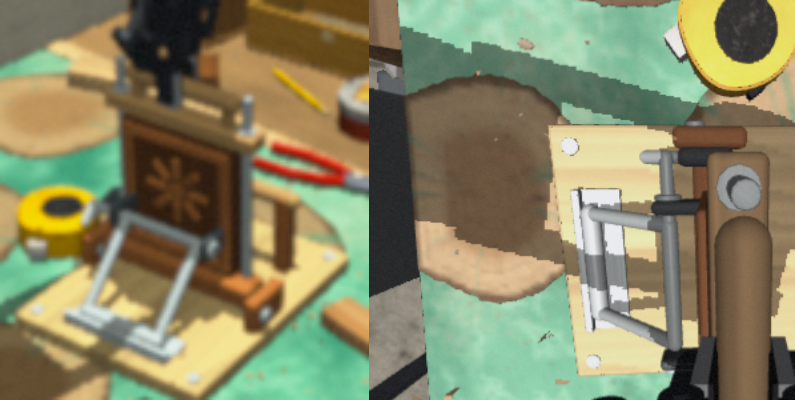

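Request:
send_rows(
  targets=[
    [-0.003,0,0,0,0,0],
    [-0.005,-0.001,0,0,0,0],
    [-0.005,-0.001,0,0,0,0],
    [-0.005,-0.001,0,0,0,0],
  ],
)

```text
t: 12.1
ee_pos: [0.4998, 0.0208, 0.2272]
eef_rot: [2.029, 2.307, 0.113]
force: [24.4, 1.2, 7.7]
width: 0.0165
gripper_force: 41.5
```

Request:
send_rows(
  targets=[
    [0.002,0,0,0,0,0],
    [0.002,0,0,0,0,0],
    [0.002,0,0,0,0,0],
    [0.002,0,0,0,0,0],
    [0.002,0,0,0,0,0],
  ],
)

```text
t: 12.6
ee_pos: [0.5004, 0.0208, 0.2271]
eef_rot: [2.029, 2.308, 0.112]
force: [18.6, 1.0, 9.6]
width: 0.0165
gripper_force: 41.6
```

```bash
python3 -c "
from bench import ctrl
s=ctrl.sense();print(s['force'],s['ee_pos'],s['gripper_force'])
if s['force'][0]>8: print(ctrl.hand_in())"
```

```text
[18.62218826  0.95449712  9.59807518] [0.50041586 0.02080756 0.22709226] 41.59943997859955
the job is handed in; nothing more can be done
None
```

I handed the job in at 12.6 s with the clamp closed, the leg snapped down, and the frame held upright by its rail with the foot bar against the strip's ridge; the hand-in returned no verdict.

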